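# Tip the slotted die out of its rack

## Robot

A 6-joint arm with a two-finger parallel gripper is mounted at the origin on the work surface. World frame = base frame: x ahead of the robot, y to its left, z up, the work surface at z = 0. Lengths are in mm, angles in rad, forces in N, time in s.
With the tool pointing down it reaches from about 350 to 775 mm from the base axis. Payload 7.3 kg.
Tool frame: the origin (TCP) lies at the very end of the fingers, on their centre line; the grasp point (between the pads) lies bot.grip_point_offset behind it (bot.grip_point_offset is the distance from the TCP to the grasp point, in mm); z points along the fingers, y is the line along which they close (so a half turn about z gives the same grasp; the last joint's range is limited). The gripper opens to 92 mm and grips with 3 to 60 N. Pads are 19 mm wide; open, the fingers measure 130 mm over their backs; the gripper's body (75 mm by 190 mm) begins 47 mm behind the grasp point.
Start: joints at [-1.37, 0.342, 1.524, -0, 1.275, -0.146], TCP at [178.465, -493.756, 226.741] pointing down, gripper open.
Joint ranges: [-2.53, 2.53], [-0.77, 2.02], [0.04, 2.7], [-1, 4.14], [0.28, 2.66], [-3.11, 3.11]. Speed limits (rad/s): [2.57, 2.57, 3.14, 3.14, 3.14, 3.14].

## Interface

Orientations are given as [roll, pitch, yaw] about the fixed x, y, z axes, in that order (R = Rz(yaw) Ry(pitch) Rx(roll)).
In Python, from plant import bot gives the robot as it stands. The module is installed in compiled form; this text tells all that it offers.
- The arm moves only by the tool carry_out, never from a script. Its argument "plan" is a list of rows, each an object of numbers: "tx", "ty", "tz": the shift along the world's x, y, z in mm; "rx", "ry", "rz": the turn, a rotation vector about the world's x, y, z in rad. A call has 1 to 12 rows; each row shifts and turns the commanded pose from where the row before left it; what a row does not reach is not made up. A row lasts 1/10 s, in which the tool goes at most 50 mm and 8.59 degrees, less where a joint would pass 70% of its speed; a pose out of reach is approached as far as the arm can. A call with a gripper value outside its range is refused whole. "gripper" is the closure, from 0 (fully open) to 1 (shut), set as the call begins (left out, the last holds). The fingers move at their own pace and stop on an object; the grip force is fixed at half the most. Time passes only in rows, so rows that do not move let the fingers close. It gives the time, the measured TCP pose, the force, the opening and the grip force at its end, in the units of the state.
- bot.get_obs(): the state, without advancing time (a new reading comes with each control period).
- bot.capture(name): name is "scene" or "top" or "wrist"; returns the picture (420x560x3 uint8, red, green, blue); there is no depth.
- bot.camera_model(name): a dict with "camera_matrix" (3x3 intrinsics, pixels), "dist" ([k1, k2, p1, p2, k3] as OpenCV has them; the pictures are not rectified), "R" (3x3) and "t" (3): a world point X has camera coordinates R X + t. Camera axes: x right, y down, z forward; pixel columns grow to the right and rows downward; lengths in mm; the calibration is good to about 2 mm. A picture is of the moment at which its call begins: read the wrist's pose just before it. camera_model takes no time and is no camera call; for the wrist camera it gives the pose at the moment of the call.
- bot.close_job(): hands the job in; it is judged then, once.
The state is a dict: "time": time; "joint_positions": joint angles; "dq": joint speeds; "tau": joint torques, N m; "tool_pos": TCP position; "tcp_rot": TCP orientation; "contact_force": force on the tool from outside, world axes, zero at the start; "moment": the same for the moment, N m; "grip_width": finger opening in mm; "finger_force": force on a finger pad.
Only numpy, scipy, OpenCV 4.12 (cv2) and the standard library are available. Lean on these libraries where they do the work, as an engineer would, in place of code of your own. Each camera call takes 0.05 s, during which the arm holds its last target. There are 200 camera calls.

## Task

In the white die rack, find the dough-press die with the single long slot. Press its narrow tongue all the way down so that its square end tips up and stays up, then take it by the raised end and lay it flat in the shallow grey tray, lengthwise along the tray, and let go. Leave the other two dies lying in their seats.

Things in the scene. Friction and masses are not known exactly. Their poses are not given: they have to be found in the camera images.
- slot_die_mid (a point): Steel die to move, 104 x 46 x 6 mm, 0.17 kg, with ONE lengthwise slot 44 x 9 mm. Point: mid length and width, half-way up; x runs to the tongue, z up. Wide square-ended part x -52 to +18 mm; tongue 26 mm wide, round, to x +52. Starts flush with the flat rack top, 46 mm over the table. 3 to 4 N down at x +36 tips its seat; it stops at 24 degrees and stays; the square end is then grasped across the 46 mm width.
- hole_die_mid (a point): Die with two 16 mm round holes; outline, axes and seat as the slotted die. Stays in its seat. The seats pivot crosswise under each die's point, 8 mm below it, on stiff friction hinges; only the tongue end goes down. Fully tipped, the die at x +36 mm is 16 mm lower than at first and at x -36 mm its underside is 8 mm above the rack top. Small pins at the tongue's shoulders stop it sliding.
- comb_die_mid (a point): Die with three crosswise slots, 30 x 8 mm; outline, axes and seat as the slotted die. Stays in its seat. The three dies lie side by side 72 mm apart in any order in the white rack (175 x 265 mm, robot's left), tongues roughly away from the robot, each in a well 51 mm wide and 40 mm deep, reaching 2.5 mm past the square end and 20 mm past the tongue. The top around the square ends is clear.
- tray: Shallow grey rectangular tray, fixed on the table, on the robot's right: 180 mm long (its x), 140 mm wide (its y), walls 4 mm thick and 12 mm high, inner floor 4 mm above its underside. Origin: the centre of its underside, z up.
Mind the look-alikes: they are no part of the job. Of the things shaped like the tray, the grey one is meant.

How it is judged:
By the outcome, as a careful person would: the job done as asked, in the order asked, and still so for the second after the job is handed in, with the robot touching nothing.
It also fails if it takes over 48 s, if anything falls off the work surface, if the arm or the gripper's body presses on something with over 40 N, if the wrist force passes 120 N, or if a joint passes its speed limit or range.

## Working session

There is one attempt and no reset: what is moved stays moved. The work goes in short steps, Python scripts to look and compute and a tool call to move; the robot and the scene stay as the last step left them, time stands still between calls to the robot, and variables do not carry over. Pictures are saved under pics/ and viewed, at most 10 in all, crops included, and the job is handed in when it is done.

Besides the shell and the picture viewer there is one more tool, called after "Call:" as name(argument=value, ...), one argument or row to a line, values as JSON. carry_out: Moves the arm, as the interface text tells. Its arguments: {"type":"object","properties":{"plan":{"type":"array"},"gripper":{"type":"number"}},"required":["plan"]}

```bash
mkdir -p pics; cat > h.py <<'E'
import numpy as np, cv2
from plant import bot
def cast(cm,px,z):
    px=np.array(px,float).reshape(-1,1,2)
    u=cv2.undistortPoints(px,np.array(cm["camera_matrix"],float),np.array(cm["dist"],float)).reshape(-1,2)
    R=np.array(cm["R"]);t=np.array(cm["t"]).ravel()
    C=-R.T@t; d=np.c_[u,np.ones(len(u))]@R
    return C+d*((z-C[2])/d[:,2])[:,None]
def proj(cm,X):
    return cv2.projectPoints(np.array(X,float).reshape(-1,1,3),cv2.Rodrigues(np.array(cm["R"]))[0],np.array(cm["t"],float),np.array(cm["camera_matrix"],float),np.array(cm["dist"],float))[0].reshape(-1,2)
def save(im,n): cv2.imwrite("pics/"+n,cv2.cvtColor(im,cv2.COLOR_RGB2BGR))
E
python3 - <<'E'
from h import *
o=bot.get_obs(); print({k:np.round(v,3) for k,v in o.items()}, bot.grip_point_offset)
im=bot.capture("top"); np.save("top.npy",im); save(im,"top.png")
cm=bot.camera_model("top"); print(cm)
E
```

```text
{'time': np.float64(0.0), 'joint_positions': array([-1.37 ,  0.343,  1.525, -0.   ,  1.275, -0.146]), 'dq': array([ 0.001,  0.002,  0.   , -0.   , -0.002, -0.   ]), 'tau': array([-1.0000e-03, -4.3124e+01, -2.4422e+01,  7.2000e-02,  5.6000e-02,
       -0.0000e+00]), 'tool_pos': array([ 178.374, -493.336,  226.069]), 'tcp_rot': array([-3.14 , -0.   ,  0.347]), 'contact_force': array([ 0.184, -0.132, -0.009]), 'moment': array([-0.003,  0.005, -0.038]), 'finger_force': np.float64(0.0), 'grip_width': np.float64(92.136)} 18.8
{'camera_matrix': array([[420.20873087,   0.        , 280.04407016],
       [  0.        , 420.20873087, 204.06735015],
       [  0.        ,   0.        ,   1.        ]]), 'dist': array([-0.03525536,  0.        ,  0.        ,  0.        ,  0.        ]), 'R': array([[-0.00345167, -0.99948205, -0.03199574],
       [-0.99973029,  0.00418381, -0.02284372],
       [ 0.02296575,  0.03190826, -0.99922692]]), 't': array([   5.76071173,  413.57501812, 1060.2394581 ])}
```

View pics/top.png

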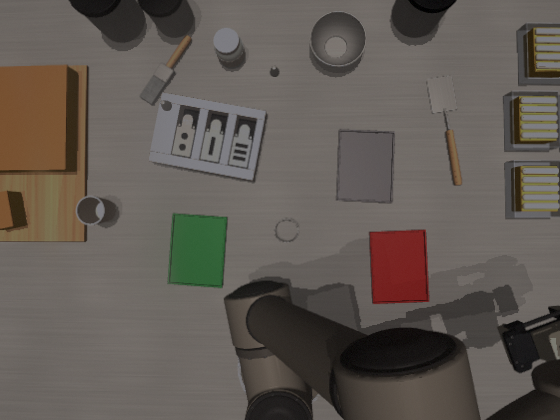

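The top view shows the rack around (209,137). The middle die, at (212,142), looks like the one with the single long slot. The grey tray is at (366,166). I'll measure both.

```bash
python3 - <<'E'
from h import *
im=np.load("top.npy"); cm=bot.camera_model("top")
save(cv2.resize(im[85:190,140:280],None,fx=5.5,fy=5.5,interpolation=cv2.INTER_CUBIC),"rack.png")
g=cv2.cvtColor(im,cv2.COLOR_RGB2GRAY).astype(int)
hsv=cv2.cvtColor(im,cv2.COLOR_RGB2HSV)
print("tray",im[166,366],im[166,320],"rack",im[100,200],"die",im[150,210],im[166,340],im[132,350])
m=((g>120)).astype(np.uint8); m[:85]=0;m[190:]=0;m[:,:145]=0;m[:,275:]=0
c=max(cv2.findContours(m,0,2)[0],key=cv2.contourArea); r=cv2.minAreaRect(c)
b=cv2.boxPoints(r); print("rack px",r,"\n",np.round(cast(cm,b,46)), [np.linalg.norm(np.diff(cast(cm,b,46)[i:i+2],axis=0)) for i in range(3)])
roi=im[120:212,325:405]; save(cv2.resize(roi,None,fx=6,fy=6,interpolation=cv2.INTER_CUBIC),"tray.png")
print(g[166,330:402]); print(g[122:210,366])
E
```

```text
tray [96 89 89] [113 108 103] rack [124 125 130] die [43 41 41] [97 91 92] [95 90 90]
rack px ((206.5218505859375, 135.09872436523438), (105.10845947265625, 69.57659149169922), 10.713123321533203) 
 [[524. 329.  46.]
 [695. 297.  46.]
 [642.  40.  46.]
 [474.  72.  46.]] [np.float64(173.32990226894537), np.float64(262.69336707520324), np.float64(171.12581036673885)]
[108 108 107 108 108 108 107  82  66  89  93  94  93  93  93  92  95  93
  93  93  93  92  92  92  92  91  92  92  92  91  93  92  92  91  92  91
  91  91  91  89  91  90  90  89  90  91  89  90  89  90  89  90  88  90
  88  89  89  88  88  88  89  56  77  84 105 109 109 110 109 109 109 109]
[110 110 108 109 109 107 108 105  88  82  55  91  89  90  89  88  89  88
  90  91  91  90  89  89  90  88  91  90  91  90  92  90  90  90  91  90
  91  92  92  90  91  90  90  91  91  91  91  90  90  92  90  90  91  91
  92  92  91  93  91  91  92  89  91  92  92  92  91  92  92  92  91  91
  91  91  91  93  90  82  75  75  83 109 110 108 108 107 107 109]
```

View pics/rack.png

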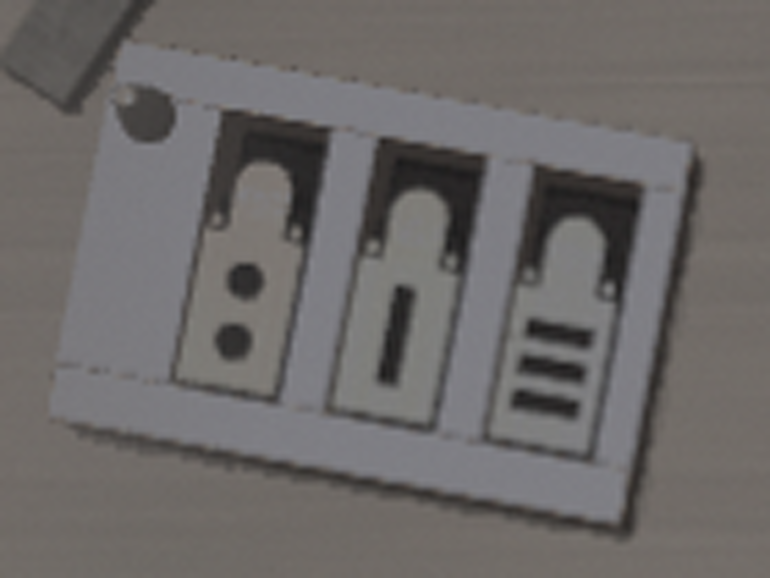

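The rack crop confirms the middle die has the single long slot. In the crop its tip is at (420,187) and its square-end corners are at (330,411) and (433,428).

```bash
python3 - <<'E'
from h import *
im=np.load("top.npy"); cm=bot.camera_model("top")
f=lambda p:(np.array(p,float)+.5)/5.5-.5+[140,85]
P=cast(cm,[f(p) for p in [(420,187),(330,411),(433,428),(404,287),(391,384)]],46)
print(np.round(P,1)); tip=P[0][:2]; sq=P[1:3,:2].mean(0); a=tip-sq
print("len",np.linalg.norm(a),"yaw",np.arctan2(a[1],a[0]),"mid",(tip+sq)/2,"slot mid",P[3:].mean(0),"w",np.linalg.norm(P[1]-P[2]))
g=cv2.cvtColor(im,cv2.COLOR_RGB2GRAY)
m=(cv2.GaussianBlur(g,(3,3),0)<100).astype(np.uint8); m[:115]=0;m[215:]=0;m[:,:325]=0;m[:,405:]=0
c=max(cv2.findContours(m,0,2)[0],key=cv2.contourArea); r=cv2.minAreaRect(c); b=cv2.boxPoints(r)
Q=cast(cm,b,12); print(r,"\n",np.round(Q,1),Q.mean(0)); d=np.diff(Q,axis=0); print(np.linalg.norm(d,axis=1),np.arctan2(d[:,1],d[:,0]))
c=bot.camera_model("wrist"); R=np.array(c["R"]); o=bot.get_obs(); print("wristcam",-R.T@np.array(c["t"])-o["tool_pos"],R,c["camera_matrix"][0])
E
```

```text
[[624.1 160.2  46. ]
 [523.7 200.6  46. ]
 [515.6 154.2  46. ]
 [579.1 167.4  46. ]
 [535.5 173.1  46. ]]
len 105.87153384069195 yaw -0.16304618017456168 mid [571.88540137 168.83364489] slot mid [557.31822194 170.25370781  46.        ] w 47.122630304337584
((365.2026062011719, 165.5722198486328), (58.44400405883789, 73.97664642333984), 1.8778774738311768) 
 [[ 419.1 -133.5   12. ]
 [ 605.6 -140.9   12. ]
 [ 599.6 -287.5   12. ]
 [ 413.7 -279.4   12. ]] [ 509.49571323 -210.32158872   12.        ]
[186.63817924 146.7177016  186.16149892] [-0.0399631  -1.61120951  3.09764859]
wristcam [ 66.53457515  24.82215264 157.68840432] [[ 0.339454   -0.94061882 -0.00268585]
 [-0.90658008 -0.32792854  0.26566038]
 [-0.25076592 -0.08774454 -0.96406294]] [345.89499017   0.         279.21304472]
```

Call:
carry_out(
  plan=[
    {"tx": 21.8, "ty": 36.8, "rz": -0.029},
    {"tx": 21.8, "ty": 36.8, "rz": -0.029},
    {"tx": 21.8, "ty": 36.8, "rz": -0.029},
    {"tx": 21.8, "ty": 36.8, "rz": -0.029},
    {"tx": 21.8, "ty": 36.8, "rz": -0.029},
    {"tx": 21.8, "ty": 36.8, "rz": -0.029},
    {"tx": 21.8, "ty": 36.8, "rz": -0.029},
    {"tx": 21.8, "ty": 36.8, "rz": -0.029},
    {"tx": 21.8, "ty": 36.8, "rz": -0.029},
    {"tx": 21.8, "ty": 36.8, "rz": -0.029},
    {"tx": 21.8, "ty": 36.8, "rz": -0.029},
    {"tx": 21.8, "ty": 36.8, "rz": -0.029},
  ],
  gripper=1,
)

```text
invalid input at $.plan[0]: expected keys tx, ty, tz, rx, ry, rz
```

Call:
carry_out(
  plan=[
    {"tx": 21.8, "ty": 36.8, "tz": 0, "rx": 0, "ry": 0, "rz": -0.029},
    {"tx": 21.8, "ty": 36.8, "tz": 0, "rx": 0, "ry": 0, "rz": -0.029},
    {"tx": 21.8, "ty": 36.8, "tz": 0, "rx": 0, "ry": 0, "rz": -0.029},
    {"tx": 21.8, "ty": 36.8, "tz": 0, "rx": 0, "ry": 0, "rz": -0.029},
    {"tx": 21.8, "ty": 36.8, "tz": 0, "rx": 0, "ry": 0, "rz": -0.029},
    {"tx": 21.8, "ty": 36.8, "tz": 0, "rx": 0, "ry": 0, "rz": -0.029},
    {"tx": 21.8, "ty": 36.8, "tz": 0, "rx": 0, "ry": 0, "rz": -0.029},
    {"tx": 21.8, "ty": 36.8, "tz": 0, "rx": 0, "ry": 0, "rz": -0.029},
    {"tx": 21.8, "ty": 36.8, "tz": 0, "rx": 0, "ry": 0, "rz": -0.029},
    {"tx": 21.8, "ty": 36.8, "tz": 0, "rx": 0, "ry": 0, "rz": -0.029},
    {"tx": 21.8, "ty": 36.8, "tz": 0, "rx": 0, "ry": 0, "rz": -0.029},
    {"tx": 21.8, "ty": 36.8, "tz": 0, "rx": 0, "ry": 0, "rz": -0.029},
  ],
  gripper=1,
)

```text
time: 1.25
tool_pos: [440.4, -50.4, 226.5]
tcp_rot: [-3.142, 0.001, -0.002]
contact_force: [0.7, -0.2, 0.2]
grip_width: 1.7
finger_force: 0.0
```

Call:
carry_out(
  plan=[
    {"tx": 21.5, "ty": 36, "tz": -8, "rx": 0, "ry": 0, "rz": -0.029},
    {"tx": 21.5, "ty": 36, "tz": -8, "rx": 0, "ry": 0, "rz": -0.029},
    {"tx": 21.5, "ty": 36, "tz": -8, "rx": 0, "ry": 0, "rz": -0.029},
    {"tx": 21.5, "ty": 36, "tz": -8, "rx": 0, "ry": 0, "rz": -0.029},
    {"tx": 21.5, "ty": 36, "tz": -8, "rx": 0, "ry": 0, "rz": -0.029},
    {"tx": 21.5, "ty": 36, "tz": -8, "rx": 0, "ry": 0, "rz": -0.029},
    {"tx": 0, "ty": 0, "tz": 0, "rx": 0, "ry": 0, "rz": 0},
    {"tx": 0, "ty": 0, "tz": 0, "rx": 0, "ry": 0, "rz": 0},
  ],
)

```text
time: 2.05
tool_pos: [568.5, 164.5, 177.4]
tcp_rot: [3.14, 0.002, -0.173]
contact_force: [0.1, -0.3, -0.0]
grip_width: 0.6
finger_force: 0.0
```

```bash
python3 - <<'E'
from h import *
cm=bot.camera_model("wrist"); im=bot.capture("wrist"); np.savez("w1.npz",im=im,**{k:np.array(v) for k,v in cm.items()}); save(im,"w1.png")
print(bot.get_obs()["tool_pos"],bot.get_obs()["tcp_rot"])
E
```

```text
[568.47504896 163.6726798  178.04193783] [ 3.14061359e+00  1.63651268e-03 -1.74447188e-01]
```

View pics/w1.png

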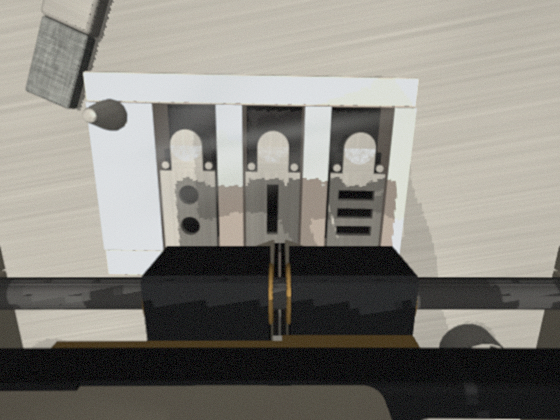

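The wrist view shows the single-slot die in the middle: tongue tip (273,131), slot (272,184)–(272,234), pins at (251,167) and (294,166). The knob at the rack's far-left corner is a raised post, clear of my path.

```bash
python3 - <<'E'
from h import *
cm=np.load("w1.npz")
P=cast(cm,[(273,131),(272.3,184),(271.8,234),(258,165),(287,165),(186.5,129),(360,132)],46)[:,:2]
print(np.round(P,1)); a=P[0]-P[2]; print("yaw",np.arctan2(a[1],a[0]), "slot len",np.linalg.norm(P[1]-P[2]))
d=P[6]-P[5]; print("pitch",np.linalg.norm(d), "yaw from tips",np.arctan2(d[1],d[0])+np.pi/2)
for y in (-.175,-.185):
  u=np.array([np.cos(y),np.sin(y)]); print(P[0]-52*u, P[1:3].mean(0))
E
```

```text
[[623.  160.9]
 [579.6 169.3]
 [535.2 177.8]
 [597.7 178.2]
 [593.5 154.3]
 [636.7 230.1]
 [609.9  91. ]]
yaw -0.19042858042725713 slot len 45.23008320334088
pitch 141.68661425071164 yaw from tips -0.1905809993422758
[571.78228413 169.94681746] [557.41209151 173.57019855]
[571.87537912 170.45841405] [557.41209151 173.57019855]
```

Call:
carry_out(
  plan=[
    {"tx": 22, "ty": -0.6, "tz": -20, "rx": 0, "ry": 0, "rz": -0.012},
    {"tx": 22, "ty": -0.6, "tz": -25, "rx": 0, "ry": 0, "rz": 0},
    {"tx": 0, "ty": 0, "tz": -30, "rx": 0, "ry": 0, "rz": 0},
    {"tx": 0, "ty": 0, "tz": -30, "rx": 0, "ry": 0, "rz": 0},
    {"tx": 0, "ty": 0, "tz": -15, "rx": 0, "ry": 0, "rz": 0},
    {"tx": 0, "ty": 0, "tz": -4, "rx": 0, "ry": 0, "rz": 0},
    {"tx": 0, "ty": 0, "tz": 0, "rx": 0, "ry": 0, "rz": 0},
    {"tx": 0, "ty": 0, "tz": 0, "rx": 0, "ry": 0, "rz": 0},
  ],
)

```text
time: 2.9
tool_pos: [613.9, 162.2, 56.3]
tcp_rot: [-3.141, -0.002, -0.188]
contact_force: [-0.2, -0.3, 0.5]
grip_width: 0.3
finger_force: 0.0
```

Call:
carry_out(
  plan=[
    {"tx": 0, "ty": 0, "tz": -3, "rx": 0, "ry": 0, "rz": 0},
    {"tx": 0, "ty": 0, "tz": -3, "rx": 0, "ry": 0, "rz": 0},
    {"tx": 0, "ty": 0, "tz": -2, "rx": 0, "ry": 0, "rz": 0},
    {"tx": 0, "ty": 0, "tz": -2, "rx": 0, "ry": 0, "rz": 0},
    {"tx": 0, "ty": 0, "tz": -2, "rx": 0, "ry": 0, "rz": 0},
    {"tx": 0, "ty": 0, "tz": -2, "rx": 0, "ry": 0, "rz": 0},
    {"tx": 0, "ty": 0, "tz": 0, "rx": 0, "ry": 0, "rz": 0},
  ],
)

```text
time: 3.6
tool_pos: [614.1, 162.6, 41.1]
tcp_rot: [-3.141, -0.002, -0.187]
contact_force: [3.1, -1.1, 3.2]
grip_width: 0.6
finger_force: 1.7
```

Call:
carry_out(
  plan=[
    {"tx": 0, "ty": 0, "tz": -2, "rx": 0, "ry": 0, "rz": 0},
    {"tx": 0, "ty": 0, "tz": -2, "rx": 0, "ry": 0, "rz": 0},
    {"tx": 0, "ty": 0, "tz": -2, "rx": 0, "ry": 0, "rz": 0},
    {"tx": 0, "ty": 0, "tz": -1, "rx": 0, "ry": 0, "rz": 0},
    {"tx": 0, "ty": 0, "tz": 0, "rx": 0, "ry": 0, "rz": 0},
  ],
)

```text
time: 4.1
tool_pos: [613.6, 162.7, 33.6]
tcp_rot: [-3.141, -0.001, -0.187]
contact_force: [5.1, -1.3, 2.9]
grip_width: 0.1
finger_force: 2.2
```

Call:
carry_out(
  plan=[
    {"tx": 0, "ty": 0, "tz": -1, "rx": 0, "ry": 0, "rz": 0},
    {"tx": 0, "ty": 0, "tz": 0, "rx": 0, "ry": 0, "rz": 0},
  ],
)

```text
time: 4.3
tool_pos: [613.6, 162.7, 32.8]
tcp_rot: [-3.141, -0.001, -0.187]
contact_force: [4.8, -0.5, 3.8]
grip_width: 0.4
finger_force: 2.5
```

Call:
carry_out(
  plan=[
    {"tx": 0, "ty": 0, "tz": -1, "rx": 0, "ry": 0, "rz": 0},
    {"tx": 0, "ty": 0, "tz": 0, "rx": 0, "ry": 0, "rz": 0},
  ],
)

```text
time: 4.5
tool_pos: [613.7, 162.7, 32.4]
tcp_rot: [-3.141, -0.001, -0.187]
contact_force: [4.5, -0.6, 8.0]
grip_width: -0.2
finger_force: 4.0
```

Call:
carry_out(
  plan=[
    {"tx": 0, "ty": 0, "tz": -1, "rx": 0, "ry": 0, "rz": 0},
    {"tx": 0, "ty": 0, "tz": 0, "rx": 0, "ry": 0, "rz": 0},
  ],
)

```text
time: 4.7
tool_pos: [613.8, 162.7, 32.1]
tcp_rot: [-3.141, -0.002, -0.187]
contact_force: [2.5, -1.3, 10.2]
grip_width: 0.4
finger_force: 5.6
```

Call:
carry_out(
  plan=[
    {"tx": 0, "ty": 0, "tz": 8, "rx": 0, "ry": 0, "rz": 0},
    {"tx": 0, "ty": 0, "tz": 30, "rx": 0, "ry": 0, "rz": 0},
    {"tx": 0, "ty": 0, "tz": 38, "rx": 0, "ry": 0, "rz": 0},
    {"tx": -28, "ty": 5, "tz": 28, "rx": 0, "ry": 0, "rz": 0},
    {"tx": -30, "ty": 5, "tz": 25, "rx": 0, "ry": 0, "rz": 0},
    {"tx": -30, "ty": 5, "tz": 20, "rx": 0, "ry": 0, "rz": 0},
    {"tx": 0, "ty": 0, "tz": 0, "rx": 0, "ry": 0, "rz": 0},
    {"tx": 0, "ty": 0, "tz": 0, "rx": 0, "ry": 0, "rz": 0},
  ],
  gripper=0.3,
)

```text
time: 5.5
tool_pos: [524.0, 177.9, 179.5]
tcp_rot: [3.141, 0.002, -0.186]
contact_force: [0.1, -0.3, 0.5]
grip_width: 59.7
finger_force: 0.0
```

```bash
python3 - <<'E'
from h import *
cm=bot.camera_model("wrist"); im=bot.capture("wrist"); np.savez("w2.npz",im=im,**{k:np.array(v) for k,v in cm.items()}); save(im,"w2.png")
print(bot.get_obs()["tool_pos"],bot.get_obs()["tcp_rot"],bot.get_obs()["grip_width"])
y=-.187;th=np.radians(24);u=np.array([np.cos(y),np.sin(y),0]);v=np.array([-u[1],u[0],0]);k=np.array([0,0,1.])
piv=np.array([571.9,170.3,35]); ux=u*np.cos(th)-k*np.sin(th); n=u*np.sin(th)+k*np.cos(th)
for p in [(-52,23),(-52,-23),(-30.,0),(52,0)]:
  print(p, np.round(proj(cm,piv+ux*p[0]+v*p[1]+n*11))[0])
E
```

```text
[524.47578576 177.63839347 178.8076906 ] [ 3.14077042e+00  2.23650700e-03 -1.86914892e-01] 62.78806987772453
(-52, 23) [250. 194.]
(-52, -23) [307. 194.]
(-30.0, 0) [279. 168.]
(52, 0) [279.  74.]
```

View pics/w2.png

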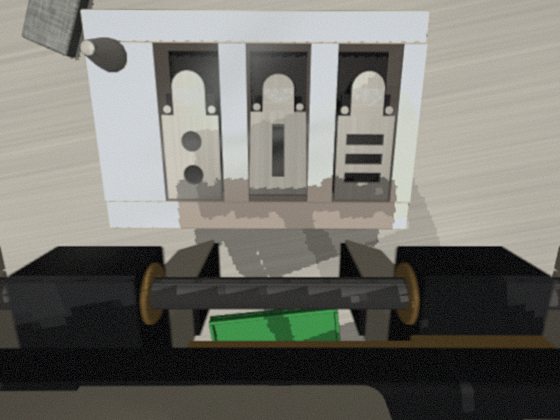

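The wrist view shows the slotted die tipped. Its edges are at columns 249 and 307, its raised end at row 194 and its tip at row 74, all matching the 24° prediction. The other two still lie flat. Now I'll grasp with the tool tilted square to the die.

Call:
carry_out(
  plan=[
    {"tx": 4, "ty": -0.4, "tz": -15, "rx": 0.0195, "ry": 0.103, "rz": 0},
    {"tx": 4, "ty": -0.4, "tz": -20, "rx": 0.0195, "ry": 0.103, "rz": 0},
    {"tx": 4, "ty": -0.3, "tz": -20, "rx": 0.0195, "ry": 0.103, "rz": 0},
    {"tx": 3.7, "ty": -0.3, "tz": -20, "rx": 0.0195, "ry": 0.103, "rz": 0},
    {"tx": 0, "ty": 0, "tz": -20, "rx": 0, "ry": 0, "rz": 0},
    {"tx": 0, "ty": 0, "tz": -15, "rx": 0, "ry": 0, "rz": 0},
    {"tx": 0, "ty": 0, "tz": -7, "rx": 0, "ry": 0, "rz": 0},
    {"tx": 0, "ty": 0, "tz": 0, "rx": 0, "ry": 0, "rz": 0},
    {"tx": 0, "ty": 0, "tz": 0, "rx": 0, "ry": 0, "rz": 0},
  ],
)

```text
time: 6.45
tool_pos: [541.0, 176.5, 63.8]
tcp_rot: [-3.141, 0.418, -0.187]
contact_force: [0.3, 0.3, 0.1]
grip_width: 64.3
finger_force: 0.0
```

Call:
carry_out(
  plan=[
    {"tx": 0, "ty": 0, "tz": -4, "rx": 0, "ry": 0, "rz": 0},
    {"tx": 0, "ty": 0, "tz": -4, "rx": 0, "ry": 0, "rz": 0},
    {"tx": 0, "ty": 0, "tz": -2.5, "rx": 0, "ry": 0, "rz": 0},
    {"tx": 0, "ty": 0, "tz": 0, "rx": 0, "ry": 0, "rz": 0},
    {"tx": 0, "ty": 0, "tz": 0, "rx": 0, "ry": 0, "rz": 0},
  ],
)

```text
time: 6.95
tool_pos: [540.7, 176.2, 52.3]
tcp_rot: [3.141, 0.419, -0.187]
contact_force: [0.7, -0.6, 0.3]
grip_width: 64.3
finger_force: 0.0
```

Call:
carry_out(
  plan=[
    {"tx": 0, "ty": 0, "tz": 0, "rx": 0, "ry": 0, "rz": 0},
    {"tx": 0, "ty": 0, "tz": 0, "rx": 0, "ry": 0, "rz": 0},
    {"tx": 0, "ty": 0, "tz": 0, "rx": 0, "ry": 0, "rz": 0},
    {"tx": 0, "ty": 0, "tz": 0, "rx": 0, "ry": 0, "rz": 0},
    {"tx": 0, "ty": 0, "tz": 0, "rx": 0, "ry": 0, "rz": 0},
    {"tx": 0, "ty": 0, "tz": 0, "rx": 0, "ry": 0, "rz": 0},
  ],
  gripper=1,
)

```text
time: 7.55
tool_pos: [540.8, 176.2, 52.3]
tcp_rot: [3.141, 0.419, -0.187]
contact_force: [0.1, -1.0, 0.4]
grip_width: 45.5
finger_force: 30.0
```

Call:
carry_out(
  plan=[
    {"tx": 0, "ty": 0, "tz": 4, "rx": 0, "ry": 0, "rz": 0},
    {"tx": 0, "ty": 0, "tz": 8, "rx": 0, "ry": 0, "rz": 0},
    {"tx": 0, "ty": 0, "tz": 15, "rx": 0, "ry": 0, "rz": 0},
    {"tx": 0, "ty": 0, "tz": 20, "rx": 0, "ry": 0, "rz": 0},
    {"tx": 0, "ty": 0, "tz": 25, "rx": 0, "ry": 0, "rz": 0},
    {"tx": 0, "ty": 0, "tz": 25, "rx": 0, "ry": 0, "rz": 0},
    {"tx": 0, "ty": 0, "tz": 15, "rx": -0.0195, "ry": -0.103, "rz": 0},
    {"tx": 0, "ty": 0, "tz": 10, "rx": -0.0195, "ry": -0.103, "rz": 0},
    {"tx": 0, "ty": 0, "tz": 0, "rx": -0.0195, "ry": -0.103, "rz": 0},
    {"tx": 0, "ty": 0, "tz": 0, "rx": -0.0195, "ry": -0.103, "rz": 0},
    {"tx": 0, "ty": 0, "tz": 0, "rx": 0, "ry": 0, "rz": 0},
  ],
)

```text
time: 8.65
tool_pos: [538.6, 176.9, 176.3]
tcp_rot: [-3.141, -0.002, -0.186]
contact_force: [-0.4, -0.2, -1.0]
grip_width: 45.9
finger_force: 30.0
```

```bash
python3 - <<'E'
from h import *
cm=bot.camera_model("wrist"); im=bot.capture("wrist"); save(im,"w3.png"); s=bot.capture("scene")
save(np.hstack([cv2.resize(im,(400,300)),cv2.resize(s,(400,300))]),"w3.png")
t=bot.get_obs()["tool_pos"]; u=np.array([.9826,-.1859,0]); print(t,proj(cm,t+u*88+[0,0,8]))
E
```

```text
[540.69338533 176.49221016 175.63739648] [[281.86558911  60.33774515]]
```

View pics/w3.png

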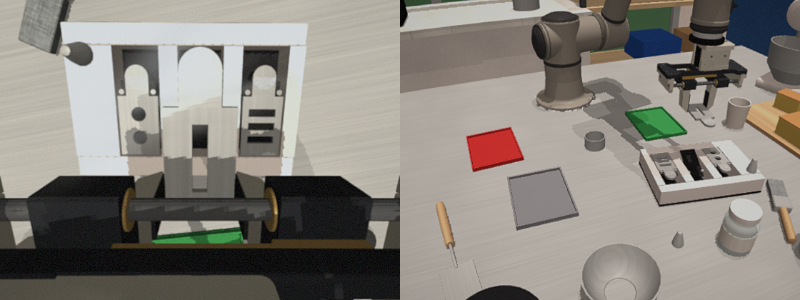

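The die is held level, with its tip at about (283,66) in full-frame pixels, and both other dies are still seated. Next I'll move over the grey tray.

Call:
carry_out(
  plan=[
    {"tx": -3, "ty": -20, "tz": 0, "rx": 0, "ry": 0, "rz": 0},
    {"tx": -7, "ty": -40, "tz": 0, "rx": 0, "ry": 0, "rz": 0.0184},
    {"tx": -7, "ty": -40, "tz": 0, "rx": 0, "ry": 0, "rz": 0.0184},
    {"tx": -7, "ty": -40, "tz": 0, "rx": 0, "ry": 0, "rz": 0.0184},
    {"tx": -7, "ty": -40, "tz": 0, "rx": 0, "ry": 0, "rz": 0.0184},
    {"tx": -7, "ty": -40, "tz": 0, "rx": 0, "ry": 0, "rz": 0.0184},
    {"tx": -7, "ty": -40, "tz": 0, "rx": 0, "ry": 0, "rz": 0.0184},
    {"tx": -7, "ty": -40, "tz": 0, "rx": 0, "ry": 0, "rz": 0.0184},
    {"tx": -7, "ty": -40, "tz": 0, "rx": 0, "ry": 0, "rz": 0.0184},
    {"tx": -7.8, "ty": -44.8, "tz": 0, "rx": 0, "ry": 0, "rz": 0},
    {"tx": 0, "ty": 0, "tz": 0, "rx": 0, "ry": 0, "rz": 0},
    {"tx": 0, "ty": 0, "tz": 0, "rx": 0, "ry": 0, "rz": 0},
  ],
)

```text
time: 9.95
tool_pos: [474.1, -210.2, 174.0]
tcp_rot: [-3.14, 0.001, -0.044]
contact_force: [0.2, 0.0, -1.3]
grip_width: 45.0
finger_force: 30.0
```

```bash
python3 - <<'E'
from h import *
cm=bot.camera_model("wrist"); im=bot.capture("wrist")
a=-.04;u=np.array([np.cos(a),np.sin(a),0]);v=np.array([-u[1],u[0],0]);C=np.array([510,-210.5,12])
for s in [(90,70),(90,-70),(-20,-70),(-20,70)]:
    p=proj(cm,C+u*s[0]+v*s[1])[0]; print(s,p.round()); cv2.circle(im,tuple(int(q) for q in p.round()),3,(255,0,0),1)
save(im,"w4.png"); print(bot.get_obs()["tool_pos"],bot.get_obs()["tcp_rot"])
E
```

```text
(90, 70) [196.  43.]
(90, -70) [362.  42.]
(-20, -70) [355. 171.]
(-20, 70) [204. 172.]
[ 474.17323986 -209.01762221  173.96633558] [-3.14015937e+00  1.22257035e-03 -4.16516075e-02]
```

View pics/w4.png

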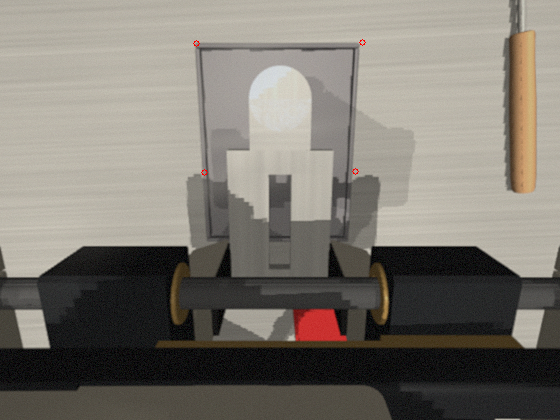

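The red predicted corners lie within 3 px of the tray's rim, about rows 43–46 and columns 197–359. The die is centred and parallel to the tray, so I'll lower it.

Call:
carry_out(
  plan=[
    {"tx": 0, "ty": 0, "tz": -20, "rx": 0, "ry": 0, "rz": 0},
    {"tx": 0, "ty": 0, "tz": -35, "rx": 0, "ry": 0, "rz": 0},
    {"tx": 0, "ty": 0, "tz": -35, "rx": 0, "ry": 0, "rz": 0},
    {"tx": 0, "ty": 0, "tz": -30, "rx": 0, "ry": 0, "rz": 0},
    {"tx": 0, "ty": 0, "tz": -20, "rx": 0, "ry": 0, "rz": 0},
    {"tx": 0, "ty": 0, "tz": -12, "rx": 0, "ry": 0, "rz": 0},
    {"tx": 0, "ty": 0, "tz": -6, "rx": 0, "ry": 0, "rz": 0},
    {"tx": 0, "ty": 0, "tz": -4, "rx": 0, "ry": 0, "rz": 0},
    {"tx": 0, "ty": 0, "tz": 0, "rx": 0, "ry": 0, "rz": 0},
    {"tx": 0, "ty": 0, "tz": 0, "rx": 0, "ry": 0, "rz": 0},
  ],
)

```text
time: 11.0
tool_pos: [474.5, -208.8, 13.1]
tcp_rot: [3.141, -0.001, -0.04]
contact_force: [0.4, 0.4, -1.9]
grip_width: 45.7
finger_force: 30.0
```

Call:
carry_out(
  plan=[
    {"tx": 0, "ty": 0, "tz": -2, "rx": 0, "ry": 0, "rz": 0},
    {"tx": 0, "ty": 0, "tz": -2, "rx": 0, "ry": 0, "rz": 0},
    {"tx": 0, "ty": 0, "tz": -1, "rx": 0, "ry": 0, "rz": 0},
    {"tx": 0, "ty": 0, "tz": 0, "rx": 0, "ry": 0, "rz": 0},
  ],
)

```text
time: 11.4
tool_pos: [473.9, -208.5, 7.1]
tcp_rot: [-3.142, 0.0, -0.04]
contact_force: [-0.7, -0.1, -2.4]
grip_width: 45.1
finger_force: 30.0
```

Call:
carry_out(
  plan=[
    {"tx": 0, "ty": 0, "tz": -1.2, "rx": 0, "ry": 0, "rz": 0},
    {"tx": 0, "ty": 0, "tz": 0, "rx": 0, "ry": 0.02, "rz": 0},
    {"tx": 0, "ty": 0, "tz": 0, "rx": 0, "ry": 0.02, "rz": 0},
    {"tx": 0, "ty": 0, "tz": 0, "rx": 0, "ry": 0, "rz": 0},
    {"tx": 0, "ty": 0, "tz": 0, "rx": 0, "ry": 0, "rz": 0},
  ],
)

```text
time: 11.9
tool_pos: [474.2, -208.5, 6.0]
tcp_rot: [3.14, 0.04, -0.04]
contact_force: [0.6, -0.2, -1.7]
grip_width: 45.3
finger_force: 30.0
```

Call:
carry_out(
  plan=[
    {"tx": 0, "ty": 0, "tz": 0, "rx": 0, "ry": 0, "rz": 0},
    {"tx": 0, "ty": 0, "tz": 0, "rx": 0, "ry": 0, "rz": 0},
    {"tx": 0, "ty": 0, "tz": 0, "rx": 0, "ry": 0, "rz": 0},
    {"tx": 0, "ty": 0, "tz": 0, "rx": 0, "ry": 0, "rz": 0},
    {"tx": 0, "ty": 0, "tz": 0, "rx": 0, "ry": 0, "rz": 0},
  ],
  gripper=0.3,
)

```text
time: 12.4
tool_pos: [474.0, -208.6, 6.1]
tcp_rot: [3.14, 0.04, -0.04]
contact_force: [0.7, -0.7, -0.5]
grip_width: 63.9
finger_force: 0.0
```

Call:
carry_out(
  plan=[
    {"tx": 0, "ty": 0, "tz": 5, "rx": 0, "ry": -0.04, "rz": 0},
    {"tx": 0, "ty": 0, "tz": 15, "rx": 0, "ry": 0, "rz": 0},
    {"tx": 0, "ty": 0, "tz": 30, "rx": 0, "ry": 0, "rz": 0},
    {"tx": 0, "ty": 0, "tz": 40, "rx": 0, "ry": 0, "rz": 0},
    {"tx": -30, "ty": 0, "tz": 40, "rx": 0, "ry": 0, "rz": 0},
    {"tx": -30, "ty": 0, "tz": 35, "rx": 0, "ry": 0, "rz": 0},
    {"tx": 0, "ty": 0, "tz": 0, "rx": 0, "ry": 0, "rz": 0},
    {"tx": 0, "ty": 0, "tz": 0, "rx": 0, "ry": 0, "rz": 0},
  ],
)

```text
time: 13.2
tool_pos: [414.1, -208.9, 171.9]
tcp_rot: [3.14, -0.002, -0.041]
contact_force: [0.2, 0.2, -0.0]
grip_width: 64.1
finger_force: 0.0
```

```bash
python3 - <<'E'
from h import *
im=bot.capture("wrist"); s=bot.capture("top")[80:300,140:420]; 
save(np.hstack([cv2.resize(im,(400,300)),cv2.resize(s,(382,300))]),"w5.png")
o=bot.get_obs();print(o["tool_pos"],o["grip_width"],o["dq"].round(3))
E
```

```text
[ 414.00312924 -208.37073151  170.2155841 ] 64.21472679786682 [ 0.006  0.021  0.002 -0.001  0.003 -0.002]
```

View pics/w5.png

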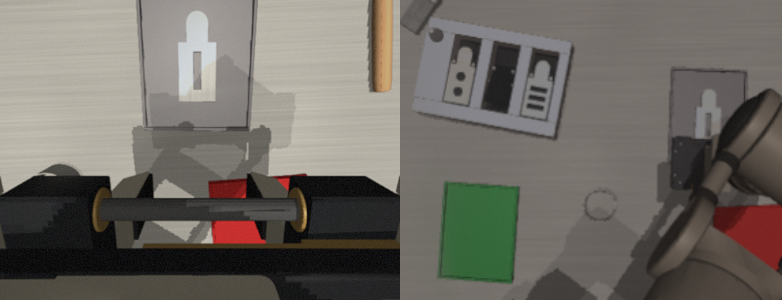

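The slotted die lies flat and lengthwise in the grey tray (left half, around (197,55)). The other two dies are still in their seats, and the gripper is clear.

```bash
python3 -c "
from plant import bot
print(bot.close_job())"
```

```text
the job is handed in; nothing more can be done
None
```

I tipped the single-slot die, took it by its raised end and laid it flat lengthwise in the grey tray; the other two dies are still in their seats, and I handed the job in at about 13 s (no verdict was returned).

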